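Hang the yellow electric screwdriver on the sprung bench hook

TASK

Hang the yellow electric screwdriver on the sprung hook: pull the hook down (it has a black knob to hold it by), slide it along its rail so that it goes under the wire loop on top of the yellow screwdriver, then let it up and let go, so that the spring lifts the screwdriver out of its block and it hangs there with the hook fully up. Leave the blue screwdriver standing in its place.

Things in the scene. Friction and masses are not known exactly. Their poses are not given: they have to be found in the camera images.
- hook_seat (a point): Steel J-hook of 8 mm bar, 48 mm long. The point: where a hung loop's wire centre rests, 11 mm above the underside of the hook's bottom. z up; y along the rail, roughly the robot's left; x away from the robot. The mouth opens to +y: the shank stands 20 mm to -y, the upturned tip 20 mm to +y, ending 8 mm above the point. Fully up (start) the point is 212 mm above the bench, clear over all tools.
- hook_knob (a point): Middle of the upright black knob (30 mm dia, 43 mm high) 90 mm straight above hook_seat, fixed to the hook; 20 mm lower, a 52 mm flange. Its arm runs 130 mm along x to a post with an orange drum, top 385 mm. Moves only up/down (85 mm travel; a spring pulls up, 5.5 N at the top plus 40 N per m) and along y on a rail (405 mm, friction 1 N, stays put). Starts fully up, near the rail's -y end.
- yellow_bail (a point): Yellow electric screwdriver, 42 mm dia, 0.26 kg, standing nose 22 mm deep in one of 3 holes (110 mm apart, under the hook's path) of a blue block. On top a rigid loop of 6 mm wire in its x-z plane, square to the rail within 7 degrees. The point: wire centre at the loop's top, 175 mm above the bench when standing. Opening 44 mm wide, from 3 to 46 mm below the point. z up.
- blue_bail (a point): Top of the loop of an equal screwdriver, but blue, in another hole of the block; same sizes and axes. To be left standing. (The third hole holds a hand nut driver with a red handle and no loop, 147 mm high.)
There are look-alikes about, which are no part of the job. Of the things that look like the part that bears yellow_bail, the smallest one is meant.

How it is judged:
By the outcome, as a careful person would: the job done as asked, in the order asked, and still so for the second after the job is handed in, with the robot touching nothing.
It also fails if it takes over 40 s, if anything falls off the work surface, if the arm or the gripper's body presses on something with over 40 N, if the wrist force passes 120 N, or if a joint passes its speed limit or range.

ROBOT

A 7-joint arm with a two-finger parallel gripper is mounted at the origin on the work surface. World frame = base frame: x ahead of the robot, y to its left, z up, the work surface at z = 0. Lengths are in mm, angles in rad, forces in N, time in s.
With the tool pointing down it reaches from about 400 to 875 mm from the base axis. Payload 4.4 kg.
Tool frame: the origin (TCP) lies midway between the tips of the shut fingers; the grasp point (between the pads) lies 19 mm behind it (ctrl.pinch_z is the distance from the TCP to the grasp point, in mm); z points along the fingers, y is the line along which they close (so a half turn about z gives the same grasp; the last joint's range is limited). The gripper opens to 85 mm and grips with 20 to 120 N. Pads are 22 mm wide; open, the fingers measure 114 mm over their backs; the gripper's body (76 mm by 85 mm) begins 54 mm behind the grasp point. The pads swing forward as they close: fully open they stand 13 mm farther back than shut.
Start: joints at [-1.327, 0.628, 0.038, 1.517, -0.027, 0.996, -0.02], TCP at [198.14, 619.078, 231.313] pointing down, gripper open.
Joint ranges: [-3.06, 3.06], [-0.37, 2.12], [-1.25, 1.32], [0.18, 2.47], [-1.1, 4.24], [0.23, 1.98], [-2.94, 2.94]. Speed limits (rad/s): [2.57, 2.57, 3.14, 3.14, 3.14, 3.14, 3.14].

INTERFACE

Orientations are given as [roll, pitch, yaw] about the fixed x, y, z axes, in that order (R = Rz(yaw) Ry(pitch) Rx(roll)).
In Python, from cell import read_state, cams, order, ctrl gives the robot as it stands.
- The arm moves only by the tool move_arm, never from a script. Its argument "targets" is text: rows parted by semicolons, each of 7 numbers parted by spaces: the gripper's target within -1 to 1 (fully open at 1, half-way at 0, shut at -1), then the shift along the tool's x, y, z in cm, then the turn, a rotation vector about the tool's x, y, z in degrees. A call has 1 to 5 rows; each row shifts and turns the commanded pose from where the row before left it, along the tool's axes as they then stand; what a row does not reach is not made up. A row lasts 1/12 s, in which the tool goes at most 41.7 mm and 7.16 degrees, less where a joint would pass 70% of its speed; a pose out of reach is approached as far as the arm can. A call with a gripper value outside its range is refused whole. The fingers move at their own pace and stop on an object; the grip force is fixed at half the most. Time passes only in rows, so rows that do not move let the fingers close. It gives the time, the measured TCP pose, the force, the opening and the grip force at its end, in the units of the state.
- read_state(): the state, without advancing time (a new reading comes with each control period).
- cams.get_image(name): name is "scene" or "top" or "wrist"; returns a dict with "color" (480x640x3 uint8, red, green, blue), "fovy" (degrees; the focal length in pixels is half the picture's height over the tangent of half this angle, whatever the lens; pixels are square), "cx", "cy" (the principal point, pixels), "k1" (the pictures are not rectified: a ray, as slopes to the right and down, at radius r is drawn at 1 + k1 r^2 times it, then the intrinsics apply), "rvec" (rotation vector, rad) and "tvec" (3), from world to camera coordinates, as OpenCV has them. Camera axes: x right, y down, z forward; pixel columns grow to the right and rows downward; lengths in mm; the calibration is good to about 2 mm. A picture is of the moment at which its call begins. There is no depth.
- order.finish_job(): hands the job in; it is judged then, once.
The state is a dict: "clock": time; "qpos": joint angles; "qd": joint speeds; "tau": joint torques, N m; "eef_pos": TCP position; "tool_rot": TCP orientation; "force": force on the tool from outside, world axes, zero at the start; "torque": the same for the moment, N m; "width": finger opening in mm; "gripper_force": force on a finger pad.
Only numpy, scipy, OpenCV 4.12 (cv2) and the standard library are available. Lean on these libraries where they do the work, as an engineer would, in place of code of your own. Each camera call takes 0.05 s, during which the arm holds its last target. There are 200 camera calls.

## Working session

There is one attempt and no reset: what is moved stays moved. The work goes in short steps, Python scripts to look and compute and a tool call to move; the robot and the scene stay as the last step left them, time stands still between calls to the robot, and variables do not carry over. Pictures are saved under pics/ and viewed, at most 10 in all, crops included, and the job is handed in when it is done.

Besides the shell and the picture viewer there is one more tool, called as name(argument=value, ...) on one line, values as JSON. move_arm: Moves the arm, as the interface text tells. Its arguments: {"type":"object","properties":{"targets":{"type":"string"}},"required":["targets"]}

```bash
mkdir -p pics
cat > h.py <<'E'
import numpy as np, cv2
from cell import read_state, cams, order, ctrl
def ray(im,u,v):
    f=240/np.tan(np.radians(im["fovy"])/2)
    d=np.array([(u-im["cx"])/f,(v-im["cy"])/f]); s=d.copy()
    for _ in range(30): s=d/(1+im["k1"]*(s@s))
    R=cv2.Rodrigues(np.array(im["rvec"],float))[0]; t=np.array(im["tvec"],float)
    r=R.T@np.r_[s,1]; return -R.T@t, r/np.linalg.norm(r)
def at_z(im,u,v,z):
    c,r=ray(im,u,v); return c+r*(z-c[2])/r[2]
def tri(obs):
    A=np.zeros((3,3));b=np.zeros(3)
    for im,u,v in obs:
        c,r=ray(im,u,v);P=np.eye(3)-np.outer(r,r);A+=P;b+=P@c
    X=np.linalg.solve(A,b)
    return X,[float(np.linalg.norm(np.cross(X-ray(*o)[0],ray(*o)[1]))) for o in obs]
def proj(im,X):
    f=240/np.tan(np.radians(im["fovy"])/2)
    R=cv2.Rodrigues(np.array(im["rvec"],float))[0]; p=R@np.array(X,float)+np.array(im["tvec"],float)
    s=p[:2]/p[2]; s=s*(1+im["k1"]*(s@s)); return s*f+[im["cx"],im["cy"]]
def save(im,n): cv2.imwrite(n,im["color"][:,:,::-1])
E
python3 - <<'E'
from h import *
import pickle
d={n:cams.get_image(n) for n in("scene","top")}
pickle.dump(d,open("im0.pkl","wb"))
for n in d:
    save(d[n],f"pics/{n}0.png"); c,r=ray(d[n],320,240); print(n,c.round(),r.round(2),d[n]["fovy"],d[n]["k1"])
s=read_state(); print(s["tool_rot"],s["clock"],ctrl.pinch_z)
E
```

```text
scene [ 942. -210.  944.] [-0.47  0.24 -0.85] 44.66573719238 -0.1289558843941323
top [ 331.   -2. 1140.] [ 0.19 -0.03 -0.98] 45.61741096294514 -0.03026253131667934
[-3.13991813e+00  2.66323310e-05  2.83174459e+00] 0.1 18.700000000000003
```

View pics/scene0.png

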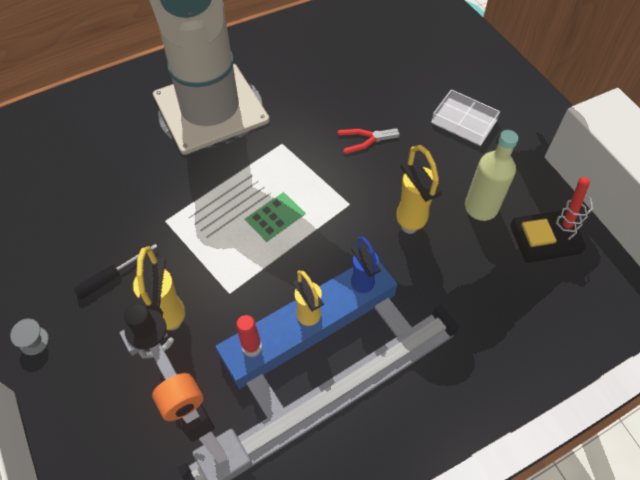

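View pics/top0.png

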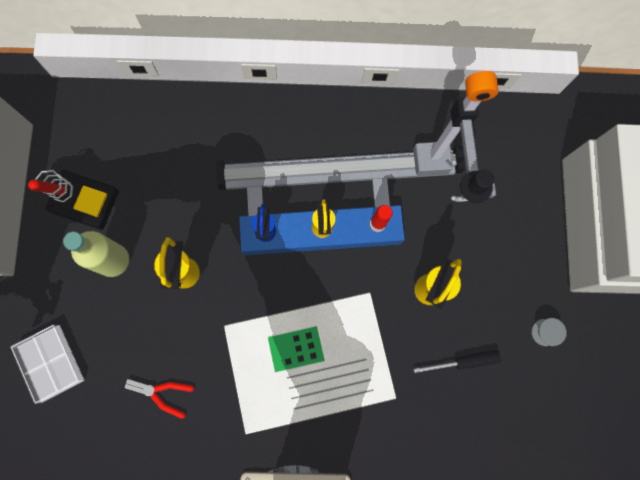

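Yellow candidates in the scene view are (308,300) in the block's middle hole, (415,195) standing free and (160,290) standing free. The first is clearly the smallest and the only one in the blue block between red and blue, so it fits the description. I'll confirm it in an enlarged crop that also shows the knob.

Run:
```python
from h import *
import pickle
d=pickle.load(open("im0.pkl","rb"))
def crop(n,x,y,w,h,W,H): return cv2.resize(d[n]["color"][y:y+h,x:x+w,::-1],(W,H),interpolation=cv2.INTER_CUBIC)
a=np.hstack([crop("scene",230,230,160,120,400,300),crop("top",230,180,160,120,400,300)])
b=np.hstack([crop("scene",80,250,160,120,400,300),crop("top",420,120,160,120,400,300)])
cv2.imwrite("pics/crop.png",np.vstack([a,b]))
```

```text
(no output)
```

View pics/crop.png

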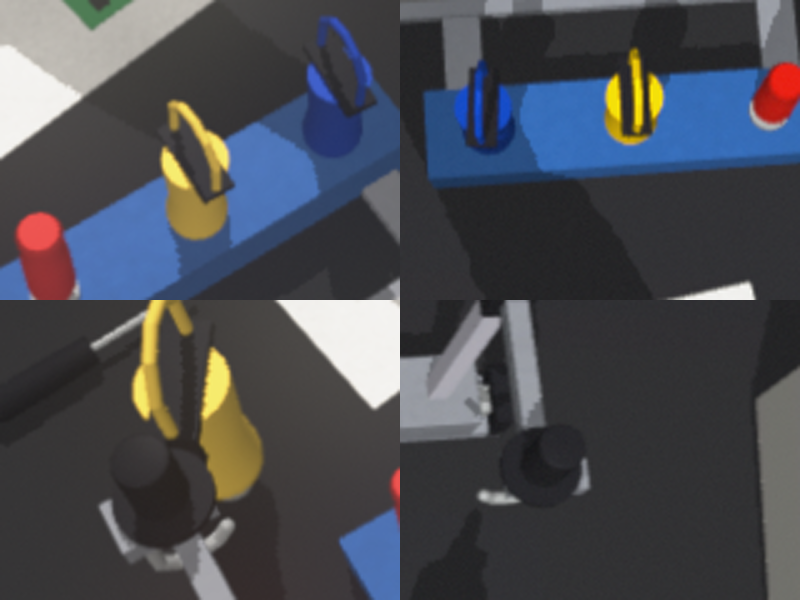

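The crop confirms it: the small yellow driver stands in the block's middle hole, between the red and the blue one. Its loop top is at scene (303,272) and top (324,201). The knob top is at scene (136,314) and top (485,178).

Run:
```python
from h import *
import pickle
d=pickle.load(open("im0.pkl","rb"));S,T=d["scene"],d["top"]
for n,s,t,z in(("knob",(136,314),(485,178),323.5),("ybail",(303,272),(323.5,201.5),177),("bbail",(362,238),(263,206),177),("railL",(440,325),(226,172),40),("railR",(240,450),(450,160),40)):
    print(n,at_z(S,*s,z).round(1),at_z(T,*t,z).round(1)); X,e=tri([(S,*s),(T,*t)]);print(X.round(1),e)
s=read_state();R=cv2.Rodrigues
from scipy.spatial.transform import Rotation as Q
print(Q.from_euler("xyz",s["tool_rot"]).as_matrix().round(3),s["eef_pos"],s["qpos"])
```

```text
knob [ 593.2 -271.2  323.5] [ 593.3 -272.5  323.5]
[ 593.3 -271.7  324. ] [0.5963605304053824, 0.5963605304053979]
ybail [558.8 -38.3 177. ] [588.2 -35.2 177. ]
[577.2 -39.9 210.2] [6.152414804106965, 6.1524148041070115]
bbail [546.9  69.6 177. ] [576.8  69.8 177. ]
[566.   62.3 211.3] [5.280030032693316, 5.280030032693332]
railL [686.9 151.8  40. ] [679.8 157.1  40. ]
[683.5 158.   27. ] [1.024238778584279, 1.0242387785841747]
railR [ 722.3 -229.8   40. ] [ 720.3 -295.7   40. ]
[ 718.3 -257.3   74.6] [30.66470719144329, 30.6647071914433]
[[-0.952  0.305 -0.   ]
 [ 0.305  0.952 -0.002]
 [-0.    -0.002 -1.   ]] [197.98154684 618.55558347 230.48879267] [-1.32680567  0.62926909  0.03847899  1.51821441 -0.02701193  0.99630279
 -0.02002446]
```

move_arm(targets="1 0 0 -4 0 0 -5.9; 1 0 0 -4 0 0 -5.9; 1 0 0 -4 0 0 -5.9; 1 0 0 -4 0 0 -5.9; 1 0 0 -1 0 0 0")

```text
clock: 0.52
eef_pos: [198.9, 621.2, 408.4]
tool_rot: [3.131, 0.004, -3.036]
force: [-0.3, -0.1, 0.8]
width: 85.2
gripper_force: 0.0
```

move_arm(targets="1 -2.44 -3.16 0 0 0 0; 1 -2.44 -3.16 0 0 0 0; 1 -2.44 -3.16 0 0 0 0; 1 -2.44 -3.16 0 0 0 0; 1 -2.44 -3.16 0 0 0 0")

```text
clock: 0.93
eef_pos: [336.5, 472.5, 400.8]
tool_rot: [-3.141, -0.0, -3.04]
force: [1.1, 0.2, 0.4]
width: 85.7
gripper_force: 0.0
```

Run:
```python
from h import *
from scipy.spatial.transform import Rotation as Q
s=read_state();print(Q.from_euler("xyz",s["tool_rot"]).as_matrix().round(3),s["eef_pos"],s["qpos"].round(3))
```

```text
[[-0.995 -0.102 -0.   ]
 [-0.102  0.995 -0.001]
 [ 0.    -0.001 -1.   ]] [336.50586782 472.52400502 400.84399584] [-0.98   0.388 -0.031  1.455  0.012  1.299  0.66 ]
```

move_arm(targets="1 -2.42 -3.14 0 0 0 0; 1 -2.42 -3.14 0 0 0 0; 1 -2.42 -3.14 0 0 0 0; 1 -2.42 -3.14 0 0 0 0; 1 -2.42 -3.14 0 0 0 0")

```text
clock: 1.35
eef_pos: [472.8, 328.7, 400.9]
tool_rot: [-3.141, -0.001, -3.04]
force: [0.7, 0.4, -0.5]
width: 85.4
gripper_force: 0.0
```

move_arm(targets="1 -2.42 -3.14 0 0 0 0; 1 -0.23 -3.86 0 0 0 0; 1 -0.23 -3.86 0 0 0 0; 1 -0.23 -3.86 0 0 0 0; 1 -0.23 -3.86 0 0 0 0")

```text
clock: 1.77
eef_pos: [524.0, 147.1, 400.7]
tool_rot: [-3.141, -0.001, -3.04]
force: [0.4, -0.5, 0.4]
width: 85.4
gripper_force: 0.0
```

move_arm(targets="1 -0.23 -3.86 0 0 0 0; 1 -0.23 -3.86 0 0 0 0; 1 -0.23 -3.86 0 0 0 0; 1 -0.23 -3.86 0 0 0 0; 1 -0.23 -3.86 0 0 0 0")

```text
clock: 2.18
eef_pos: [555.0, -43.6, 401.0]
tool_rot: [3.141, -0.001, -3.04]
force: [0.1, -0.5, 0.0]
width: 85.4
gripper_force: 0.0
```

move_arm(targets="1 -0.23 -3.86 0 0 0 0; 1 -0.23 -3.86 0 0 0 0; 1 -0.23 -3.86 0 0 0 0; 1 -0.23 -3.86 0 0 0 0; 1 0 0 0 0 0 0")

```text
clock: 2.6
eef_pos: [578.5, -204.9, 400.2]
tool_rot: [-3.135, -0.003, -3.052]
force: [-0.1, -1.6, 0.0]
width: 85.4
gripper_force: 0.0
```

Run:
```python
from h import *
import pickle
from scipy.spatial.transform import Rotation as Q
d={n:cams.get_image(n) for n in("wrist","scene")};pickle.dump(d,open("im1.pkl","wb"))
cv2.imwrite("pics/w1.png",np.hstack([cv2.resize(d[n]["color"],(400,300),interpolation=cv2.INTER_AREA) for n in d])[:,:,::-1])
s=read_state();print(Q.from_euler("xyz",s["tool_rot"]).as_matrix().round(3),s["eef_pos"],s["qpos"].round(3),s["clock"])
print(proj(d["wrist"],[593.3,-272,323.5]))
```

```text
[[-0.995 -0.097 -0.002]
 [-0.097  0.995  0.   ]
 [ 0.002  0.    -1.   ]] [ 579.48070882 -196.4616138   400.22948098] [ 0.161  0.45   0.197  1.37  -0.087  1.332  2.028] 2.7
[215.25381559 263.06788443]
```

View pics/w1.png

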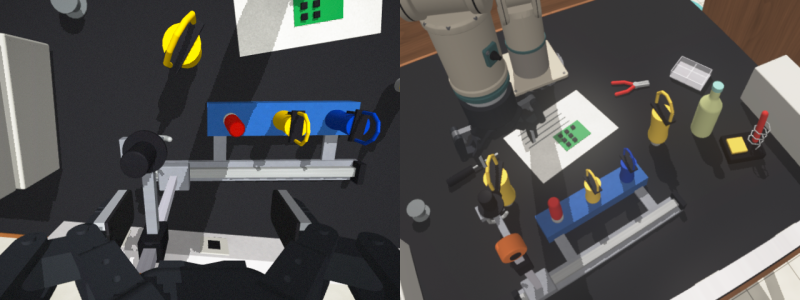

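The wrist view shows the knob top at about (213,261), against a predicted (215,263), and the rail lies parallel to the tool's y. The arm stopped short, so I'm finishing the approach.

move_arm(targets="1 -0.16 -1.91 0 0 0 0; 1 -0.16 -1.91 0 0 0 0; 1 -0.16 -1.91 0 0 0 0; 1 -0.16 -1.91 0 0 0 0; 1 0 0 0 0 0 0")

```text
clock: 3.12
eef_pos: [594.0, -272.3, 400.5]
tool_rot: [-3.14, -0.001, -3.042]
force: [-0.7, -0.7, 0.4]
width: 85.5
gripper_force: 0.0
```

move_arm(targets="1 0 0 3 0 0 0; 1 0 0 3 0 0 0; 1 0 0 3 0 0 0; 1 0 0 1.5 0 0 0; 1 0 0 0.8 0 0 0")

```text
clock: 3.53
eef_pos: [593.4, -266.3, 285.3]
tool_rot: [3.137, -0.004, -3.037]
force: [0.2, 0.9, 0.7]
width: 85.2
gripper_force: 0.0
```

move_arm(targets="-1 0 0 0 0 0 0; -1 0 0 0 0 0 0; -1 0 0 0 0 0 0; -1 0 0 0 0 0 0; -1 0 0 0 0 0 0")

```text
clock: 3.95
eef_pos: [595.1, -270.3, 290.0]
tool_rot: [-3.14, 0.003, -3.04]
force: [-0.1, -0.7, 5.0]
width: 28.6
gripper_force: 58.6
```

move_arm(targets="-1 0 0 0 0 0 0; -1 0 0 0 0 0 0; -1 0 0 0 0 0 0; -1 0 0 0 0 0 0; -1 0 0 0 0 0 0")

```text
clock: 4.37
eef_pos: [595.0, -270.4, 290.0]
tool_rot: [-3.14, 0.003, -3.04]
force: [-0.2, -0.8, 5.4]
width: 28.7
gripper_force: 58.8
```

move_arm(targets="-1 0 0.8 0 0 0 0; -1 0 1.5 0 0 0 0; -1 0 2 0 0 0 0; -1 0 2 0 0 0 0; -1 0 2 0 0 0 0")

```text
clock: 4.78
eef_pos: [586.8, -187.8, 290.0]
tool_rot: [-3.139, 0.004, -3.041]
force: [1.2, -1.9, 5.8]
width: 28.8
gripper_force: 59.1
```

move_arm(targets="-1 0 2 0 0 0 0; -1 0 2 0 0 0 0; -1 0 2 0 0 0 0; -1 0 2 0 0 0 0; -1 0 1 0 0 0 0")

```text
clock: 5.2
eef_pos: [577.4, -95.0, 289.8]
tool_rot: [3.141, 0.003, -3.037]
force: [0.1, -1.2, 5.7]
width: 28.9
gripper_force: 59.2
```

move_arm(targets="-1 0 0.6 0 0 0 0; -1 0 0 0 0 0 0; -1 0 0 0 0 0 0")

```text
clock: 5.45
eef_pos: [577.0, -90.3, 289.7]
tool_rot: [3.141, 0.003, -3.038]
force: [-0.2, 0.2, 5.4]
width: 28.6
gripper_force: 59.2
```

Run:
```python
from h import *
import pickle
d={n:cams.get_image(n) for n in("scene","top")};pickle.dump(d,open("im2.pkl","wb"))
c=[cv2.resize(d[n]["color"][y:y+180,x:x+240],(400,300),interpolation=cv2.INTER_CUBIC) for n,x,y in(("scene",180,200),("top",220,100))]
cv2.imwrite("pics/s2.png",np.hstack(c)[:,:,::-1])
```

```text
(no output)
```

View pics/s2.png

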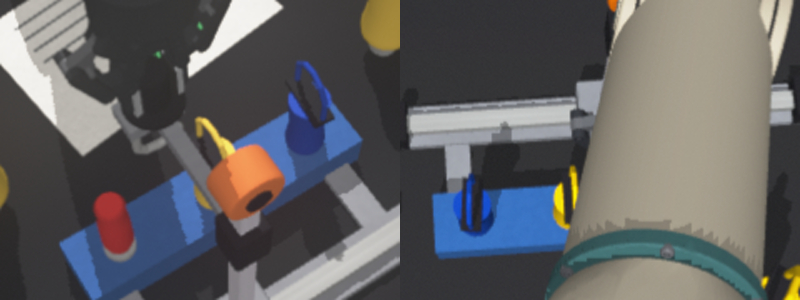

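Forces are small and the hook is between red and yellow. Pushing it down 60 mm.

move_arm(targets="-1 0 0 1 0 0 0; -1 0 0 1.5 0 0 0; -1 0 0 1.5 0 0 0; -1 0 0 1.5 0 0 0; -1 0 0 0.5 0 0 0")

```text
clock: 5.97
eef_pos: [577.1, -91.4, 228.7]
tool_rot: [-3.141, 0.003, -3.039]
force: [-1.1, -0.5, 9.3]
width: 28.6
gripper_force: 59.6
```

move_arm(targets="-1 0 0 0 0 0 0; -1 0 0 0 0 0 0")

```text
clock: 6.13
eef_pos: [577.1, -91.4, 229.5]
tool_rot: [-3.142, 0.003, -3.039]
force: [-0.5, 0.1, 8.5]
width: 28.9
gripper_force: 59.6
```

Run:
```python
from h import *
import pickle
d={n:cams.get_image(n) for n in("scene","wrist")};pickle.dump(d,open("im3.pkl","wb"))
c=[cv2.resize(d["scene"]["color"][220:370,210:410],(600,450),interpolation=cv2.INTER_CUBIC)]
cv2.imwrite("pics/s3.png",np.hstack(c)[:,:,::-1])
S=d["scene"]
for z in(177,152):print(z,proj(S,[571,-37,z]),proj(S,[577,-90,z]))
```

```text
177 [307.44621963 278.02739509] [276.86586854 295.85974418]
152 [307.70788504 285.76779972] [277.88678492 303.28371764]
```

View pics/s3.png

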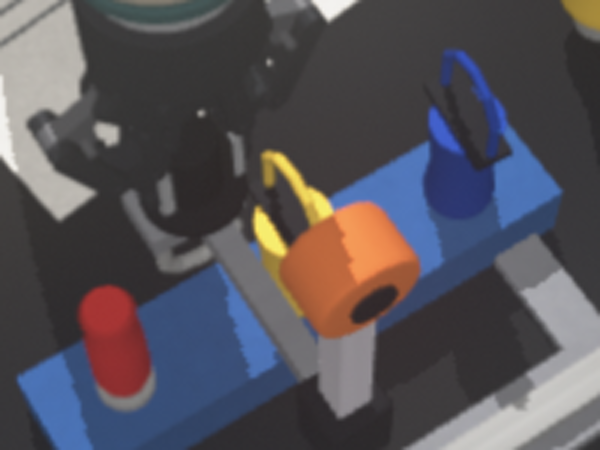

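The hook is down, with its bottom near px (270,308). The yellow loop's top is near (307,277) and the hook's path is clear. Sliding 54 mm under the loop.

move_arm(targets="-1 0 0.8 0 0 0 0; -1 0 1 0 0 0 0; -1 0 1 0 0 0 0; -1 0 0 0 0 0 0")

```text
clock: 6.57
eef_pos: [574.1, -61.2, 229.9]
tool_rot: [3.14, 0.003, -3.037]
force: [-0.8, 1.7, 7.6]
width: 28.5
gripper_force: 59.5
```

move_arm(targets="-1 0 1 0 0 0 0; -1 0 1 0 0 0 0; -1 0 0.6 0 0 0 0; -1 0 0 0 0 0 0; -1 0 0 0 0 0 0")

```text
clock: 6.98
eef_pos: [571.6, -36.8, 230.0]
tool_rot: [3.141, 0.003, -3.038]
force: [-0.9, 0.7, 7.6]
width: 28.7
gripper_force: 59.5
```

Run:
```python
from h import *
import pickle
d={n:cams.get_image(n) for n in("scene","wrist")};pickle.dump(d,open("im4.pkl","wb"))
a=cv2.resize(d["scene"]["color"][220:370,230:430],(400,300),interpolation=cv2.INTER_CUBIC)
b=cv2.resize(d["wrist"]["color"],(400,300),interpolation=cv2.INTER_AREA)
cv2.imwrite("pics/s4.png",np.hstack([a,b])[:,:,::-1])
```

```text
(no output)
```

View pics/s4.png

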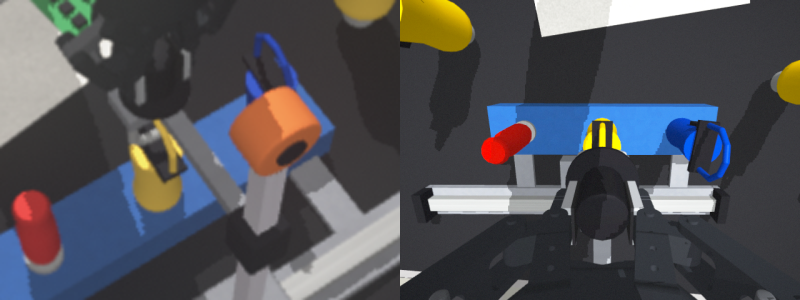

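The driver stands upright and undisturbed, centred under the hook. Letting it up slowly.

move_arm(targets="-1 0 0 -0.8 0 0 0; -1 0 0 -0.8 0 0 0; -1 0 0 -0.7 0 0 0; -1 0 0 -0.5 0 0 0; -1 0 0 -0.5 0 0 0")

```text
clock: 7.5
eef_pos: [571.7, -37.6, 262.5]
tool_rot: [3.141, 0.003, -3.039]
force: [3.6, 2.5, 2.1]
width: 28.5
gripper_force: 59.3
```

move_arm(targets="-1 0 0 -0.5 0 0 0; -1 0 0 -0.5 0 0 0; -1 0 0 -0.5 0 0 0; -1 0 0 -0.5 0 0 0; -1 0 0 0 0 0 0")

```text
clock: 7.92
eef_pos: [571.6, -37.9, 282.5]
tool_rot: [-3.142, 0.003, -3.039]
force: [5.2, 1.7, 4.0]
width: 28.9
gripper_force: 59.4
```

move_arm(targets="-1 0 0 -0.3 0 0 0; -1 0 0 -0.3 0 0 0; -1 0 0 0 0 0 0; -1 0 0 0 0 0 0; -1 0 0 0 0 0 0")

```text
clock: 8.33
eef_pos: [571.7, -37.9, 287.5]
tool_rot: [-3.141, 0.002, -3.039]
force: [5.1, 1.4, 3.5]
width: 29.0
gripper_force: 59.4
```

move_arm(targets="-1 0 0 -0.2 0 0 0; -1 0 0 0 0 0 0; -1 0 0 0 0 0 0; -1 0 0 0 0 0 0; -1 0 0 0 0 0 0")

```text
clock: 8.75
eef_pos: [571.6, -37.9, 289.4]
tool_rot: [-3.141, 0.002, -3.039]
force: [5.3, 2.2, 3.1]
width: 28.5
gripper_force: 59.3
```

Run:
```python
from h import *
import pickle
d={n:cams.get_image(n) for n in("scene","wrist")}
a=cv2.resize(d["scene"]["color"][220:370,230:430],(400,300),interpolation=cv2.INTER_CUBIC)
b=cv2.resize(d["wrist"]["color"],(400,300),interpolation=cv2.INTER_AREA)
cv2.imwrite("pics/s5.png",np.hstack([a,b])[:,:,::-1]);print(read_state()["torque"])
```

```text
[ 0.23452124 -1.17463922  0.04371801]
```

View pics/s5.png

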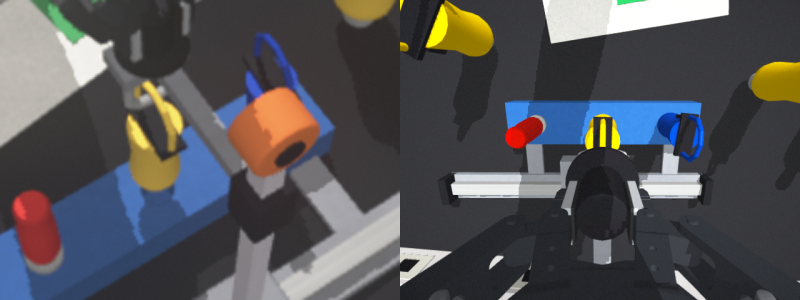

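The yellow driver hangs from the hook, clear of its hole. Before releasing I'll relieve the 5 N side load by following it.

move_arm(targets="-1 -0.1 0 0 0 0 0; -1 0 0 0 0 0 0; -1 0 0 0 0 0 0; -1 0 0 0 0 0 0")

```text
clock: 9.18
eef_pos: [571.6, -37.9, 289.2]
tool_rot: [-3.142, 0.0, -3.039]
force: [3.9, 1.8, 1.9]
width: 28.8
gripper_force: 59.3
```

move_arm(targets="-1 -0.15 0 0 0 0 0; -1 -0.15 0.1 -0.1 0 0 0; -1 0 0 0 0 0 0; -1 0 0 0 0 0 0; -1 0 0 0 0 0 0")

```text
clock: 9.6
eef_pos: [571.6, -37.6, 289.3]
tool_rot: [-3.141, -0.006, -3.04]
force: [-5.0, -0.6, 2.0]
width: 28.5
gripper_force: 59.4
```

move_arm(targets="-1 0.15 0 0 0 0 0; -1 0 0 0 0 0 0; -1 0 0 0 0 0 0; -1 0 0 0 0 0 0; -1 0 0 0 0 0 0")

```text
clock: 10.02
eef_pos: [571.6, -37.2, 289.9]
tool_rot: [-3.141, -0.003, -3.04]
force: [-4.7, -1.7, 2.7]
width: 28.3
gripper_force: 59.4
```

move_arm(targets="-0.2 0 0 0 0 0 0; 0 0 0 0 0 0 0; 0.4 0 0 0 0 0 0; 1 0 0 0 0 0 0; 1 0 0 0 0 0 0")

```text
clock: 10.43
eef_pos: [573.2, -36.5, 290.2]
tool_rot: [3.141, 0.0, -3.039]
force: [-0.3, -0.0, 0.5]
width: 76.9
gripper_force: 0.0
```

move_arm(targets="1 0 0 0 0 0 0; 1 0 0 0 0 0 0; 1 0 0 0 0 0 0; 1 0 0 0 0 0 0")

```text
clock: 10.77
eef_pos: [572.9, -36.8, 290.3]
tool_rot: [3.142, 0.0, -3.04]
force: [-0.1, -0.0, 0.7]
width: 85.0
gripper_force: 0.0
```

Open and free. Retreating straight up, letting any swing settle, then looking.

move_arm(targets="1 0 0 -1 0 0 0; 1 0 0 -2 0 0 0; 1 0 0 -3 0 0 0; 1 0 0 -3 0 0 0; 1 0 0 -2 0 0 0")

```text
clock: 11.18
eef_pos: [573.7, -37.0, 404.1]
tool_rot: [-3.141, 0.004, -3.04]
force: [0.9, -0.4, -0.1]
width: 85.4
gripper_force: 0.0
```

move_arm(targets="1 3 0 0 0 0 0; 1 3 0 0 0 0 0; 1 3 0 0 0 0 0; 1 3 0 0 0 0 0; 1 2 0 0 0 0 0")

```text
clock: 11.6
eef_pos: [431.0, -51.6, 401.2]
tool_rot: [3.141, 0.0, -3.04]
force: [-0.2, 0.4, 0.1]
width: 85.3
gripper_force: 0.0
```

move_arm(targets="1 0 0 0 0 0 0; 1 0 0 0 0 0 0; 1 0 0 0 0 0 0; 1 0 0 0 0 0 0; 1 0 0 0 0 0 0")

```text
clock: 12.02
eef_pos: [434.5, -50.8, 400.2]
tool_rot: [-3.141, -0.0, -3.039]
force: [-1.0, -0.1, 0.8]
width: 85.8
gripper_force: 0.0
```

move_arm(targets="1 0 0 0 0 0 0; 1 0 0 0 0 0 0; 1 0 0 0 0 0 0; 1 0 0 0 0 0 0; 1 0 0 0 0 0 0")

```text
clock: 12.43
eef_pos: [433.7, -51.0, 400.2]
tool_rot: [3.142, -0.0, -3.04]
force: [-0.6, -0.8, 0.9]
width: 85.5
gripper_force: 0.0
```

Run:
```python
from h import *
d={n:cams.get_image(n) for n in("scene","wrist")}
a=cv2.resize(d["scene"]["color"][200:350,230:430],(400,300),interpolation=cv2.INTER_CUBIC)
b=cv2.resize(d["wrist"]["color"],(400,300),interpolation=cv2.INTER_AREA)
cv2.imwrite("pics/s6.png",np.hstack([a,b])[:,:,::-1])
for n in d: print(n,proj(d[n],[572.5,-37,323.5]))
for k in range(3): print(abs(cams.get_image("scene")["color"][230:330,270:330].astype(int)-d["scene"]["color"][230:330,270:330]).mean())
```

```text
scene [306.14952727 224.54939854]
wrist [323.51891094 433.65362082]
0.3497222222222222
0.3671111111111111
0.37166666666666665
```

View pics/s6.png

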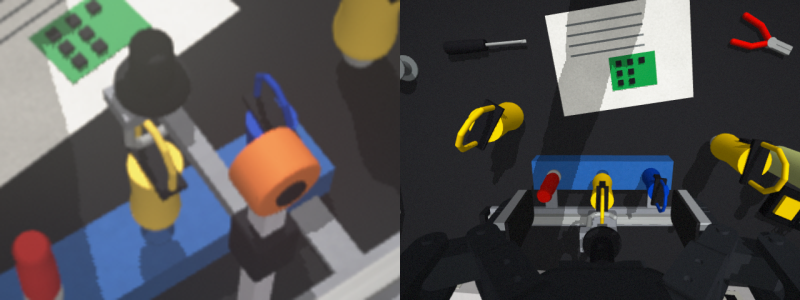

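The yellow driver hangs still from the hook. The knob top is at px (307,223) against (306,224.5) expected for fully up. The blue one is standing and the robot is clear, so I'm handing in.

```bash
python3 -c "
from cell import order; print(order.finish_job())"
```

```text
the job is handed in; nothing more can be done
None
```

The yellow screwdriver hangs still on the sprung hook with the hook fully up, the blue one still stands in its hole, and the job was handed in at about 12.7 s with the robot clear of everything (no verdict came back).

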